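# Tip the wide-well incubator insert onto the laying plate

### The job

Two aluminium incubator inserts stand on end in front of the laying plate. Take the one with the six wide wells: without lifting it off, slide it upright across the worktop until its foot stands against the plate's front fence, then push its upper part so that it tips over the fence edge and lies flat on the plate, wells up and pointing straight back. Leave the other insert, with the twelve narrow wells, standing where it is.

Things in the scene. Friction and masses are not known exactly. Their poses are not given: they have to be found in the camera images.
- insert_wide: aluminium block, SIX wide wells (16 mm, 2 x 3), one dark 14 mm bore in its top end; 46 deep (x), 60 wide (y), 68 mm tall (z), 0.5 kg, on end. Origin: centre of underside; z up; -x out of the wells face, which looks to the robot, flat to touch. +x face 25-50 mm from the fence, up to 0.15 rad off square. Fingertips under 20 mm up slide it; higher it may topple. Once lying, its top is 56 mm up.
- insert_narrow: the other aluminium block, of the same size, mass and axes, with TWELVE narrow wells (9 mm, three columns of four) in the face to the robot and a plain top end; stands about 170 mm (centre to centre) beside the first, on either side. To be left alone.
- laying_plate: flat grey plate with a steel fence bar along its front edge, fixed to the worktop: 110 mm (x) by 300 mm (y) by 10 mm high. Origin: centre of its underside; x points from the fence straight back over the plate, y along the fence, z up. A small test cartridge lies in its middle, between the lanes of the two inserts.
- fence_edge (a point): middle of the upper front edge of the plate's fence, 10 mm above the worktop, 55 mm before the plate's centre; axes as the plate's
Mind the look-alikes: they are no part of the job. What is shaped like the insert_wide but purple or turquoise is not meant.

How it is judged:
On the way:
1. the wide-well insert stands upright with its foot against the fence (within about 8 mm) (x of insert_wide in the frame of fence_edge between -0.031 and -0.01 m and angle between insert_wide's own z axis and vertical below 0.17 rad), for 0.1 s.
At the end, for the whole second after the job is handed in: The wide-well insert rests flat on the plate (10 deg), wells up, length square to the fence within 15 deg, foot end from 35 mm before to 25 mm behind the fence edge, origin within 140 mm of the plate's middle sideways; the narrow-well insert stands within 15 mm of its start (angle between insert_wide's own x axis and vertical above 2.967 rad and angle between the z axis of insert_wide and the x axis of laying_plate, either way round below 0.26 rad and x of insert_wide in the frame of fence_edge between -0.035 and 0.025 m and y of insert_wide in the frame of laying_plate between -0.14 and 0.14 m and height (world z) of insert_wide between 0.028 and 0.042 m and linear speed of insert_wide below 0.02 m/s and angle between insert_narrow's own z axis and vertical below 0.1 rad and distance of insert_narrow from where it was at the start of the episode below 0.015 m); the robot touches nothing.
It fails at once if the wide-well insert is lifted off instead of tipped (its foot more than 60 mm up) (height (world z) of insert_wide above 0.06 m).
It fails at once if the narrow-well insert is knocked over or moved more than 25 mm (angle between insert_narrow's own z axis and vertical above 0.3 rad or distance of insert_narrow from where it was at the start of the episode above 0.025 m).
It also fails if it takes over 34 s, if anything falls off the work surface, if the arm or the gripper's body presses on something with over 40 N, if the wrist force passes 120 N, or if a joint passes its speed limit or range.

### The arm

A 6-joint arm with a two-finger parallel gripper is mounted at the origin on a cart in front of the work surface, level with it; the furniture and walls round the work are solid. World frame = base frame: x ahead of the robot, y to its left, z up, the work surface at z = 0. Lengths are in m, angles in rad, forces in N, time in s.
With the tool pointing down it reaches from about 0.325 to 0.775 m from the base axis. Payload 5.5 kg.
Tool frame: the origin (TCP) lies midway between the tips of the shut fingers; the grasp point (between the pads) lies 19 mm behind it; z points along the fingers, y is the line along which they close (so a half turn about z gives the same grasp; the last joint's range is limited). The gripper opens to 85 mm and grips with 20 to 120 N. Pads are 22 mm wide; open, the fingers measure 114 mm over their backs; the gripper's body (76 mm by 85 mm) begins 54 mm behind the grasp point. The pads swing forward as they close: fully open they stand 13 mm farther back than shut.
Start: joints at [-1.388, 0.091, 1.231, -0, 1.82, -0.057], TCP at [0.143, -0.583, 0.191] pointing down, gripper open.
Joint ranges: [-2.87, 2.87], [-0.86, 2.18], [0.17, 2.46], [-1.51, 4.65], [0.06, 2.69], [-2.65, 2.65]. Speed limits (rad/s): [2.57, 2.57, 3.01, 3.14, 3.14, 3.14].

### API

Orientations are given as a 3x3 rotation matrix whose columns are the frame's x, y, z axes.
In Python, from plant import get_obs, imaging, r gives the robot as it stands.
- The arm moves only by the tool step_arm, never from a script. Its argument "series" is a list of rows, each a list of 4 numbers: the shift along the tool's x, y, z in mm, then the turn about the tool's z in degrees. A call has 1 to 8 rows; each row is the pose to reach, as a shift and turn from the pose commanded when the call began, along the tool's axes at that moment; what a row does not reach only later rows make up. A row lasts 1/8 s, in which the tool goes at most 62.5 mm and 10.7 degrees, less where a joint would pass 70% of its speed; a pose out of reach is approached as far as the arm can. A call with a gripper value outside its range is refused whole. "hand" is the finger opening in mm, from 0 to 85.4, set as the call begins (left out, the last holds). The fingers move at their own pace and stop on an object; "force" is the grip in N (left out, the last holds). Time passes only in rows, so rows that repeat a pose let the fingers close. It gives the time, the measured TCP pose, the force, the opening and the grip force at its end, in the units of the state.
- get_obs(): the state, without advancing time (a new reading comes with each control period).
- imaging.snapshot(name): name is "side" or "top"; returns a dict with "image" (420x560x3 uint8, red, green, blue), "intrinsics" (3x3 intrinsics, pixels), "distortion" ([k1, k2, p1, p2, k3] as OpenCV has them; the pictures are not rectified), "world_from_camera" (4x4, takes a point from camera to world coordinates). Camera axes: x right, y down, z forward; pixel columns grow to the right and rows downward; lengths in m; the calibration is good to about 2 mm. A picture is of the moment at which its call begins. There is no depth.
- r.job_done(): hands the job in; it is judged then, once.
Trained networks look in the newest picture that a camera, given by its name, has taken for a name from the list of things; names that differ only in an ending like _2 or _b are one class to them, and where a whole thing is asked for, a point or a joint stands for the part that bears it (a point fixed in the world has none). Each returns a list of dicts, best first, with "p" (0 to 1); they miss things now and then, are a little off and sometimes report something else, mostly with a low value. They report only what shows in the picture. A call takes as long as a camera call. They do not tell look-alikes from the thing itself.
- imaging.recognise(camera, query): "uv" ([column, row] in pixels, amid what is visible of it).
- imaging.trace(camera, query): "region" (420x560 bool, what is visible of it) and "uv" ([column, row] in pixels, amid what is visible of it).
- imaging.landmark_of(camera, query): "uv" ([column, row] in pixels: a listed point, or the origin of a listed thing).
The state is a dict: "time": time; "q": joint angles; "joint_velocities": joint speeds; "joint_torque": joint torques, N m; "tool_pos": TCP position; "tool_rot": TCP orientation; "force": force on the tool from outside, world axes, zero at the start; "moment": the same for the moment, N m; "opening": finger opening in m; "grip_force": force on a finger pad.
Only numpy, scipy, OpenCV 4.12 (cv2) and the standard library are available. Lean on these libraries where they do the work, as an engineer would, in place of code of your own. Each camera call takes 0.05 s, during which the arm holds its last target. There are 200 camera calls.

## Working session

There is one attempt and no reset: what is moved stays moved. The work goes in short steps, Python scripts to look and compute and a tool call to move; the robot and the scene stay as the last step left them, time stands still between calls to the robot, and variables do not carry over. Pictures are saved under pics/ and viewed, at most 10 in all, crops included, and the job is handed in when it is done.

Besides the shell and the picture viewer there is one more tool, called after "Emit:" as name([rows], argument=value, ...), one row to a line, values as JSON. step_arm: Moves the arm, as the interface text tells. Its arguments: {"type":"object","properties":{"series":{"type":"array"},"hand":{"type":"number"},"force":{"type":"number"}},"required":["series"]}

```bash
mkdir -p pics; cat > h.py <<'E'
import numpy as np, cv2
from plant import get_obs, imaging, r
def ray(s,uv):
    K=np.array(s["intrinsics"]);d=np.array(s["distortion"]);T=np.array(s["world_from_camera"])
    n=cv2.undistortPoints(np.array(uv,float).reshape(-1,1,2),K,d).reshape(-1,2)
    return T[:3,3],np.c_[n,np.ones(len(n))]@T[:3,:3].T
def onz(s,uv,z):
    o,d=ray(s,uv); return o+d*((z-o[2])/d[:,2])[:,None]
def proj(s,P):
    T=np.linalg.inv(np.array(s["world_from_camera"]))
    return cv2.projectPoints(np.array(P,float).reshape(-1,1,3),cv2.Rodrigues(T[:3,:3])[0],T[:3,3],np.array(s["intrinsics"]),np.array(s["distortion"]))[0].reshape(-1,2)
def save(s,n): cv2.imwrite(f"pics/{n}.png",cv2.cvtColor(s["image"],cv2.COLOR_RGB2BGR))
E
python3 - <<'E'
from h import *
for c in("top","side"):
    s=imaging.snapshot(c);save(s,c+"0");print(c,np.round(s["world_from_camera"],3).tolist())
    for q in("insert_wide","insert_narrow","laying_plate","fence_edge"):
        L=imaging.landmark_of(c,q)
        for l in L[:4]: print(q,np.round(l["uv"],1),round(l["p"],2),np.round(onz(s,[l["uv"]],0.01 if q=="fence_edge" else 0)[0],3))
o=get_obs();print(o["tool_pos"],np.round(o["tool_rot"],3).tolist(),o["time"])
E
```

```text
top [[0.027, -0.991, 0.129, 0.443], [-1.0, -0.028, -0.002, 0.009], [0.005, -0.129, -0.992, 0.886], [0.0, 0.0, 0.0, 1.0]]
insert_wide [361.3 283.7] 0.96 [ 0.445 -0.123  0.   ]
insert_wide [312.9 223.7] 0.95 [ 0.543 -0.041  0.   ]
insert_wide [394.2 217.2] 0.65 [ 0.558 -0.178  0.   ]
insert_wide [253.9 197.2] 0.65 [0.586 0.06  0.   ]
insert_narrow [213.3 243.5] 0.78 [0.505 0.126 0.   ]
laying_plate [247.4 165.1] 0.55 [0.641 0.073 0.   ]
fence_edge [251.3 198.8] 0.95 [0.581 0.064 0.01 ]
side [[-0.923, -0.144, 0.357, 0.263], [-0.384, 0.392, -0.836, 0.724], [-0.02, -0.909, -0.417, 0.399], [0.0, 0.0, 0.0, 1.0]]
insert_wide [375.4 205.4] 0.9 [ 0.446 -0.128  0.   ]
insert_wide [330.6 185.9] 0.68 [ 0.55  -0.187  0.   ]
insert_wide [304.5 219.1] 0.66 [ 0.547 -0.032  0.   ]
insert_narrow [292.5 271.1] 0.74 [0.504 0.131 0.   ]
laying_plate [229.1 235.7] 0.85 [0.64  0.067 0.   ]
fence_edge [263.2 233.6] 0.96 [0.583 0.058 0.01 ]
fence_edge [292. 271.] 0.47 [0.499 0.146 0.01 ]
[ 0.14252718 -0.58283599  0.19133915] [[0.971, 0.238, 0.0], [0.238, -0.971, 0.0], [0.0, -0.0, -1.0]] 0.5
```

View pics/top0.png

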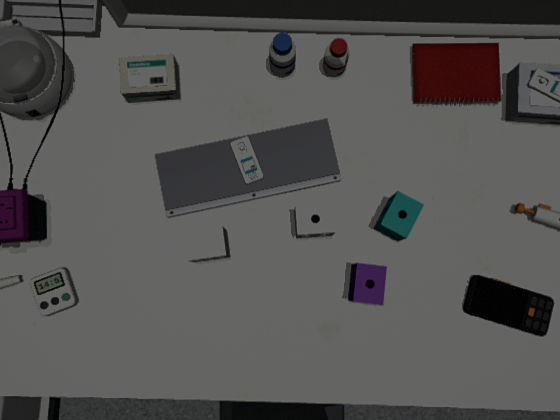

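View pics/side0.png

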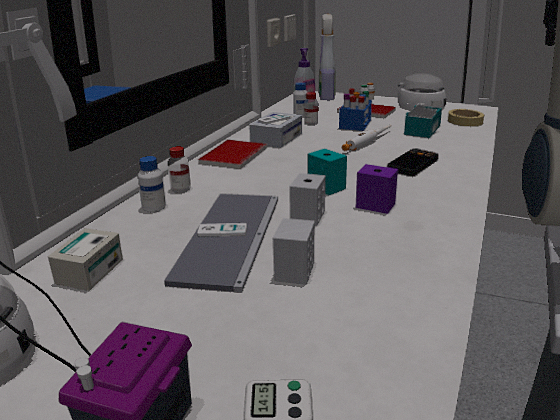

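The top view shows the plate with fence from about (168,214) to (340,180). The wide insert's bore is at (316,219), the narrow insert at (210,243), purple at (368,284) and turquoise at (402,214).

```bash
python3 - <<'E'
import cv2,numpy as np
a=cv2.imread("pics/top0.png")[185:260,270:360];b=cv2.imread("pics/side0.png")[165:240,265:355]
f=lambda i:cv2.resize(cv2.convertScaleAbs(i,alpha=1.5),None,fx=4.4,fy=4.4*1.6*1.0 if 0 else 4.4,interpolation=cv2.INTER_CUBIC)
cv2.imwrite("pics/c0.png",np.hstack([f(a),f(b)]))
E
python3 - <<'E'
from h import *
s=imaging.snapshot("top");t=imaging.trace("top","laying_plate")
for l in t[:1]:
    m=l["region"].astype(np.uint8);ys,xs=np.nonzero(m);c=max(cv2.findContours(m,0,2)[0],key=cv2.contourArea)[:,0,:]
    P=onz(s,c,0.01)[:,:2]; R=cv2.minAreaRect((P*1000).astype(np.float32));print(R,np.round(cv2.boxPoints(R)))
b=onz(s,[[315.5,218.5]],0.068);print("bore",b)
for l in imaging.trace("top","insert_wide"):
    m=l["region"].astype(np.uint8);print(l["p"],l["uv"])
    c=max(cv2.findContours(m,0,2)[0],key=cv2.contourArea)[:,0,:];R=cv2.minAreaRect((onz(s,c,0.068)[:,:2]*1000).astype(np.float32));print(R)
E
```

```text
((635.9509887695312, 72.1386489868164), (113.67835235595703, 302.63177490234375), 13.893921852111816) [[544. 205.]
 [617. -88.]
 [727. -61.]
 [655. 233.]]
bore [[ 0.54393256 -0.04066523  0.068     ]]
0.85 [364.5, 282.9]
((446.4329528808594, -120.8875961303711), (56.64661407470703, 63.33439636230469), 85.7872085571289)
0.7 [398.4, 216.6]
((552.0172729492188, -168.84991455078125), (51.791236877441406, 71.8487548828125), 63.8231201171875)
0.62 [313.4, 219.8]
((541.6317138671875, -39.0681266784668), (50.220455169677734, 60.66501235961914), 1.611219882965088)
0.44 [242.6, 167.7]
((623.3367309570312, 67.63970947265625), (107.63333129882812, 280.95257568359375), 13.893442153930664)
```

View pics/c0.png

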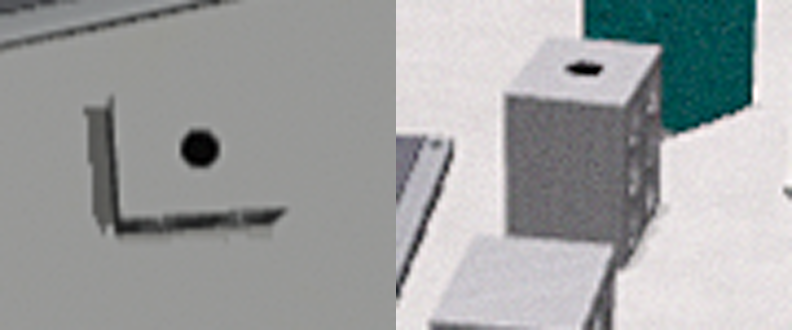

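Plan: the tool's x axis is already within about 0.1° of the plate's x (13.9°), so no turn is needed. The insert's yaw is about 4.5°, its gap to the fence is about 37 mm, and it sits about -88 mm sideways. I'll push low with two spread fingertips, which squares it as it slides.

Emit:
step_arm([
  [40, -37, 0, 0],
  [80, -74, 0, 0],
  [120, -111, 0, 0],
  [165, -152, 0, 0],
  [210, -194, 0, 0],
  [255, -236, 0, 0],
  [300, -277, 0, 0],
  [345, -319, 0, 0],
], hand=34)

```text
time: 1.65
tool_pos: [0.4027, -0.1893, 0.1917]
tool_rot: [[0.971, 0.237, 0.001], [0.237, -0.971, -0.001], [0.001, 0.001, -1.0]]
force: [1.1, 0.1, -0.4]
opening: 0.0338
grip_force: 0.0
```

Emit:
step_arm([
  [40, -37, 0, 0],
  [80, -74, 0, 0],
  [120, -111, 0, 0],
  [120, -111, 0, 0],
  [120, -111, 50, 0],
  [120, -111, 100, 0],
  [120, -111, 125, 0],
  [120, -111, 125, 0],
])

```text
time: 2.65
tool_pos: [0.4902, -0.0552, 0.0641]
tool_rot: [[0.972, 0.237, -0.005], [0.237, -0.972, 0.001], [-0.004, -0.002, -1.0]]
force: [0.3, 0.6, 0.7]
opening: 0.0337
grip_force: 0.0
```

```bash
python3 - <<'E'
from h import *
s=imaging.snapshot("side");save(s,"side1")
cv2.imwrite("pics/side1c.png",cv2.resize(cv2.cvtColor(s["image"],4)[100:310,200:480],None,fx=2.8,fy=2.8))
o=get_obs();print(o["tool_pos"],np.round(o["tool_rot"],3).tolist(),o["time"],o["force"],o["opening"])
E
```

```text
[ 0.49147601 -0.05530136  0.06633785] [[0.972, 0.237, -0.001], [0.237, -0.972, -0.0], [-0.001, -0.0, -1.0]] 2.7 [0.76425088 0.39795539 0.1340565 ] 0.03428060326776727
```

View pics/side1c.png

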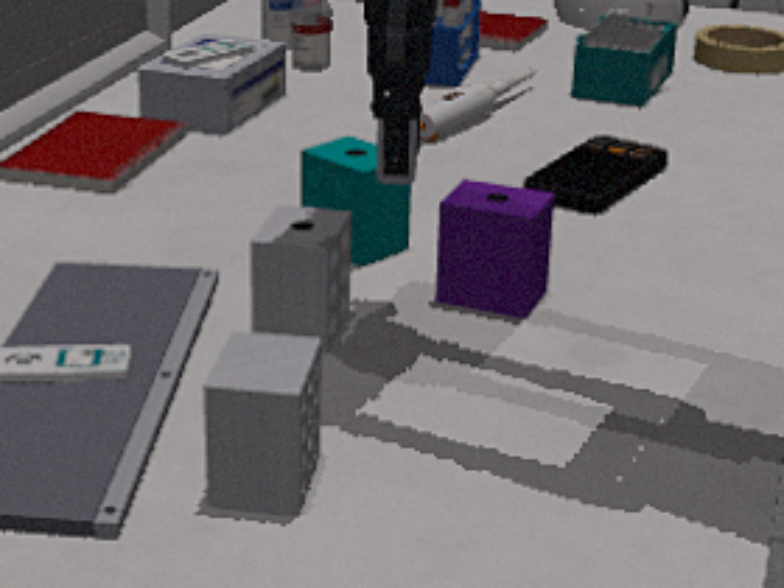

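The side view shows the fingers hanging just above and behind the insert (around (300,270) in the crop), clear of purple. Lowering next, then pushing.

Emit:
step_arm([
  [0, 0, 30, 0],
  [0, 0, 50, 0],
  [0, 0, 57, 0],
  [0, 0, 57, 0],
  [5, 0, 57, 0],
  [10, 0, 57, 0],
  [15, 0, 57, 0],
  [20, 0, 57, 0],
])

```text
time: 3.7
tool_pos: [0.5116, -0.0502, 0.0096]
tool_rot: [[0.971, 0.237, -0.001], [0.237, -0.971, -0.001], [-0.001, 0.001, -1.0]]
force: [-2.4, -2.0, 1.0]
opening: 0.0339
grip_force: 1.2
```

Emit:
step_arm([
  [4, 0, 0, 0],
  [8, 0, 0, 0],
  [12, 0, 0, 0],
  [16, 0, 0, 0],
  [20, 0, 0, 0],
  [24, 0, 0, 0],
  [24, 0, 0, 0],
])

```text
time: 4.58
tool_pos: [0.5361, -0.0444, 0.0108]
tool_rot: [[0.971, 0.238, 0.003], [0.238, -0.971, -0.0], [0.003, 0.001, -1.0]]
force: [-3.7, -2.2, 6.8]
opening: 0.0337
grip_force: 3.1
```

```bash
python3 - <<'E'
from h import *
a=imaging.snapshot("side");b=imaging.snapshot("top")
f=lambda i:cv2.resize(cv2.cvtColor(i,4),None,fx=3.3,fy=3.3)
cv2.imwrite("pics/m2.png",np.hstack([f(a["image"][150:290,230:350]),f(b["image"][140:280,250:370])]))
o=get_obs();print(o["tool_pos"],o["time"],o["force"],o["opening"])
E
```

```text
[ 0.53589197 -0.04439859  0.01067811] 4.675 [-3.4989183  -1.60111326  7.31304721] 0.03414242989867127
```

View pics/m2.png

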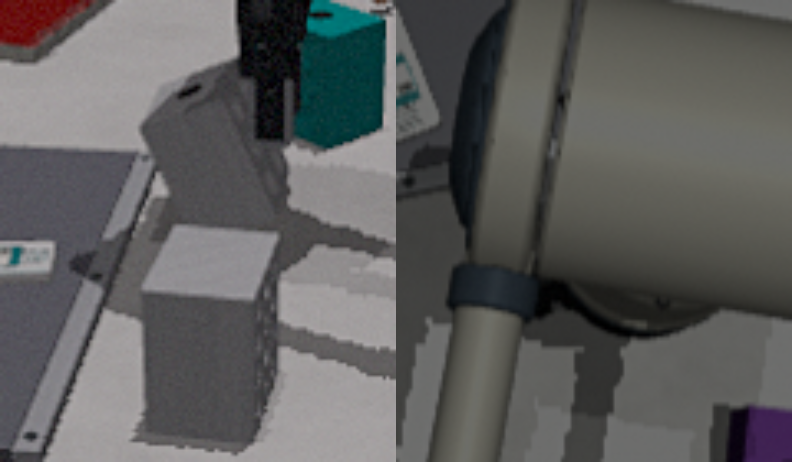

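The side view shows the insert tilted forward about 25° (crop (210,140)), so something higher up is pushing it. Checking where the fingertips really are.

```bash
python3 - <<'E'
from h import *
s=imaging.snapshot("side");o=get_obs();p=np.array(o["tool_pos"]);R=np.array(o["tool_rot"])
for k in (-.017,.017):
  for z in(0,.019,.054,.073): print(k,z,np.round((proj(s,p+R@[0,k,-z])-[230,150])*3.3))
E
```

```text
-0.017 0 [[271. 217.]]
-0.017 0.019 [[271. 183.]]
-0.017 0.054 [[271. 119.]]
-0.017 0.073 [[271.  84.]]
0.017 0 [[277. 189.]]
0.017 0.019 [[278. 156.]]
0.017 0.054 [[278.  94.]]
0.017 0.073 [[278.  59.]]
```

```bash
python3 - <<'E'
from h import *
s=imaging.snapshot("side")
p=np.array([.4915,-.0553,.0663]);R=np.array([[.972,.237,0],[.237,-.972,0],[0,0,-1]])
for k in (-.017,.017): print(k,np.round((proj(s,p+R@[0,k,0])-[200,100])*2.8))
i=cv2.convertScaleAbs(cv2.cvtColor(s["image"],4)[160:230,265:335],alpha=1.6)
cv2.imwrite("pics/z3.png",cv2.resize(i,None,fx=8,fy=8,interpolation=cv2.INTER_CUBIC))
E
```

```text
-0.017 [[392. 242.]]
0.017 [[395. 220.]]
```

View pics/z3.png

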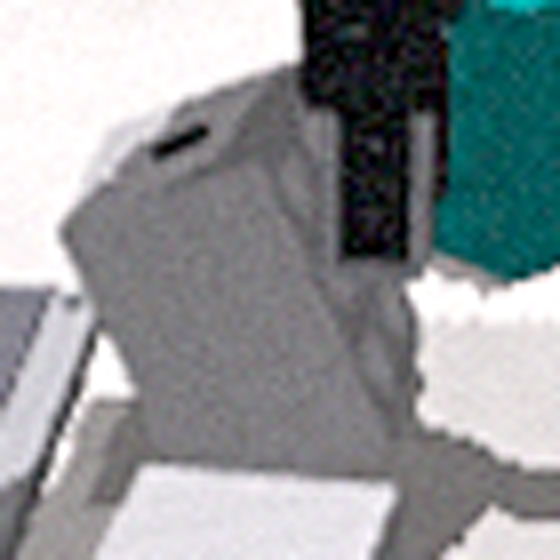

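The zoom shows the near pad's tip at raw pixel (312,192), about 40 mm above where the reported TCP projects. The contact was therefore too high. Backing off slowly so the insert settles upright, then checking the offset.

Emit:
step_arm([
  [-4, 0, 0, 0],
  [-8, 0, 0, 0],
  [-12, 0, 0, 0],
  [-16, 0, 0, 0],
  [-20, 0, 0, 0],
  [-25, 0, 0, 0],
  [-32, 0, 0, 0],
  [-36, 0, 0, 0],
])

```text
time: 5.78
tool_pos: [0.4995, -0.0529, 0.0095]
tool_rot: [[0.971, 0.237, 0.0], [0.237, -0.971, -0.0], [0.0, 0.0, -1.0]]
force: [-1.0, 0.3, 0.5]
opening: 0.0339
grip_force: 0.0
```

```bash
python3 - <<'E'
from h import *
s=imaging.snapshot("side");o=get_obs();p=np.array(o["tool_pos"]);R=np.array(o["tool_rot"])
print(proj(s,[.544,-.041,.068]),"bore seen 308,180.5 ",p,o["force"])
im=cv2.cvtColor(s["image"],4).copy();im=cv2.convertScaleAbs(im,alpha=1.4)[130:250,240:360];f=5
im=cv2.resize(im,None,fx=f,fy=f)
for k in(-.017,.017):
  for z in(0,.019,.073):
    q=(proj(s,p+R@[0,k,-z])[0]-[240,130])*f
    cv2.circle(im,tuple(int(v) for v in q),4,(0,0,255) if k<0 else (255,0,0),-1)
cv2.imwrite("pics/z4.png",im)
E
```

```text
[[307.85735626 180.43743777]] bore seen 308,180.5  [ 0.4992563  -0.05300396  0.00948142] [ 0.54509124 -0.26029467 -0.24719946]
```

View pics/z4.png

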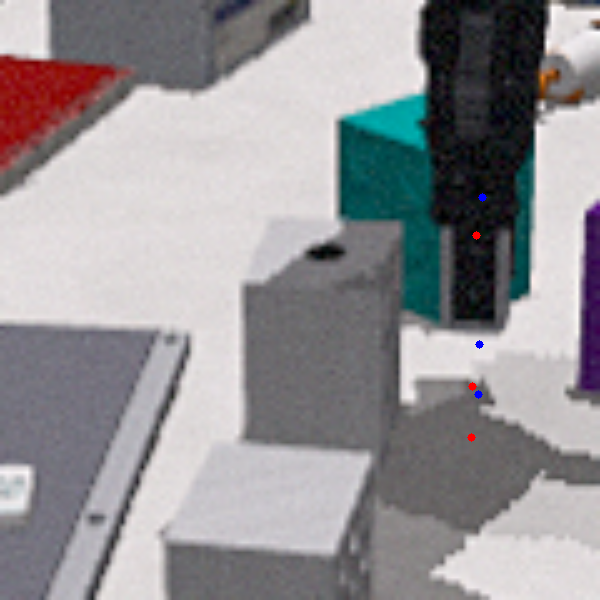

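The insert stands upright again (crop (320,330)). The camera puts the fingertips at about (475,328), against a predicted (471,437). Testing the height by lowering carefully while watching force.

Emit:
step_arm([
  [0, 0, 4, 0],
  [0, 0, 8, 0],
  [0, 0, 8, 0],
])

```text
time: 6.2
tool_pos: [0.4995, -0.0527, 0.0006]
tool_rot: [[0.971, 0.238, -0.001], [0.238, -0.971, 0.0], [-0.001, -0.001, -1.0]]
force: [-0.4, -0.1, -0.3]
opening: 0.0342
grip_force: 0.0
```

Emit:
step_arm([
  [0, 0, 2, 0],
  [0, 0, 3, 0],
  [0, 0, 3, 0],
])

```text
time: 6.58
tool_pos: [0.4998, -0.0528, -0.0017]
tool_rot: [[0.971, 0.237, -0.0], [0.237, -0.971, 0.0], [-0.0, -0.0, -1.0]]
force: [0.3, 0.2, -0.2]
opening: 0.0343
grip_force: 0.0
```

```bash
python3 - <<'E'
from h import *
s=imaging.snapshot("side");o=get_obs();p=np.array(o["tool_pos"]);R=np.array(o["tool_rot"])
t=imaging.snapshot("top")
f=3.3;ims=[]
for c,(x,y) in ((s,(240,130)),(t,(270,180))):
  im=cv2.resize(cv2.convertScaleAbs(cv2.cvtColor(c["image"],4),alpha=1.4)[y:y+120,x:x+120],None,fx=f,fy=f);ims.append(im)
cv2.imwrite("pics/z5.png",np.hstack(ims))
print(p,o["force"],(proj(s,p)-[240,130])*f)
E
```

```text
[ 0.4998613  -0.05281765 -0.00161392] [ 0.27763252  0.80332054 -0.82647877] [[311.68825892 293.81590407]]
```

View pics/z5.png

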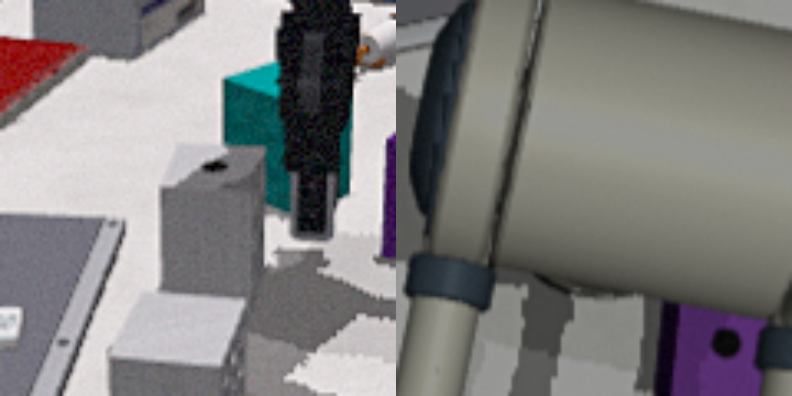

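```bash
python3 - <<'E'
from h import *
s=imaging.snapshot("side");o=get_obs();p=np.array(o["tool_pos"]);R=np.array(o["tool_rot"])
for z in(0.005,0.009,.015,.02,.03,.04):
  q=onz(s,[[334.5,202.1]],z)[0];print(z,q.round(3),"tool frame",(R.T@(q-p)).round(3))
for l in imaging.landmark_of("side","insert_wide"):print(l["uv"],l["p"],onz(s,[l["uv"]],0)[0].round(3))
b=[240+213/3.3,130+165/3.3];print("bore",onz(s,[b],.068))
# shadow foot check: vertical line through TCP
E
```

```text
0.005 [ 0.517 -0.106  0.005] tool frame [ 0.004  0.055 -0.007]
0.009 [ 0.514 -0.097  0.009] tool frame [ 0.003  0.047 -0.011]
0.015 [ 0.51  -0.085  0.015] tool frame [ 0.002  0.033 -0.017]
0.02 [ 0.507 -0.074  0.02 ] tool frame [ 0.002  0.022 -0.022]
0.03 [ 0.501 -0.053  0.03 ] tool frame [ 0.001  0.    -0.032]
0.04 [ 0.494 -0.032  0.04 ] tool frame [-0.001 -0.022 -0.042]
[374.0, 208.0] 0.86 [ 0.446 -0.116  0.   ]
[327.8, 185.1] 0.66 [ 0.556 -0.189  0.   ]
[300.1, 215.7] 0.65 [ 0.559 -0.042  0.   ]
bore [[ 0.54986356 -0.04093806  0.068     ]]
```

Emit:
step_arm([
  [0, 0, 2, 0],
  [0, 0, 4, 0],
  [0, 0, 6, 0],
  [0, 0, 6, 0],
])

```text
time: 7.28
tool_pos: [0.4996, -0.0528, -0.0079]
tool_rot: [[0.971, 0.237, -0.001], [0.237, -0.971, 0.0], [-0.0, -0.0, -1.0]]
force: [-0.5, 0.5, -0.1]
opening: 0.0337
grip_force: 0.0
```

Emit:
step_arm([
  [0, 0, 1, 0],
  [0, 0, 2, 0],
  [0, 0, 2, 0],
])

```text
time: 7.65
tool_pos: [0.4998, -0.0528, -0.0097]
tool_rot: [[0.971, 0.237, -0.0], [0.237, -0.971, 0.0], [-0.0, -0.0, -1.0]]
force: [-0.7, -1.1, -0.5]
opening: 0.0341
grip_force: 0.0
```

Emit:
step_arm([
  [0, 0, 1, 0],
  [0, 0, 2, 0],
  [0, 0, 2, 0],
])

```text
time: 8.02
tool_pos: [0.4997, -0.0528, -0.0118]
tool_rot: [[0.971, 0.237, -0.0], [0.237, -0.971, 0.0], [-0.0, -0.0, -1.0]]
force: [-0.1, 0.3, 0.0]
opening: 0.0338
grip_force: 0.0
```

Emit:
step_arm([
  [0, 0, 1, 0],
  [0, 0, 2, 0],
  [0, 0, 3, 0],
  [0, 0, 3, 0],
])

```text
time: 8.52
tool_pos: [0.4998, -0.0528, -0.0148]
tool_rot: [[0.971, 0.237, -0.0], [0.237, -0.971, 0.0], [-0.0, -0.0, -1.0]]
force: [0.2, 0.3, 0.2]
opening: 0.0339
grip_force: 0.0
```

Emit:
step_arm([
  [0, 0, 1, 0],
  [0, 0, 2, 0],
  [0, 0, 3, 0],
  [0, 0, 3, 0],
])

```text
time: 9.02
tool_pos: [0.4998, -0.0528, -0.0178]
tool_rot: [[0.971, 0.237, -0.0], [0.237, -0.971, 0.0], [-0.0, -0.0, -1.0]]
force: [0.2, -0.4, 0.1]
opening: 0.034
grip_force: 0.0
```

```bash
python3 - <<'E'
from h import *
s=imaging.snapshot("side");o=get_obs();p=np.array(o["tool_pos"])
f=5;im=cv2.resize(cv2.convertScaleAbs(cv2.cvtColor(s["image"],4),alpha=1.4)[130:250,240:360],None,fx=f,fy=f)
cv2.imwrite("pics/z6.png",im)
print(p,o["force"],(proj(s,p)-[240,130])*f,(proj(s,[p[0],p[1],0])-[240,130])*f)
E
```

```text
[ 0.49979635 -0.05282236 -0.01767917] [-0.08675522  0.52139066  0.08171683] [[471.40763724 486.96423356]] [[472.54360686 440.96761824]]
```

View pics/z6.png

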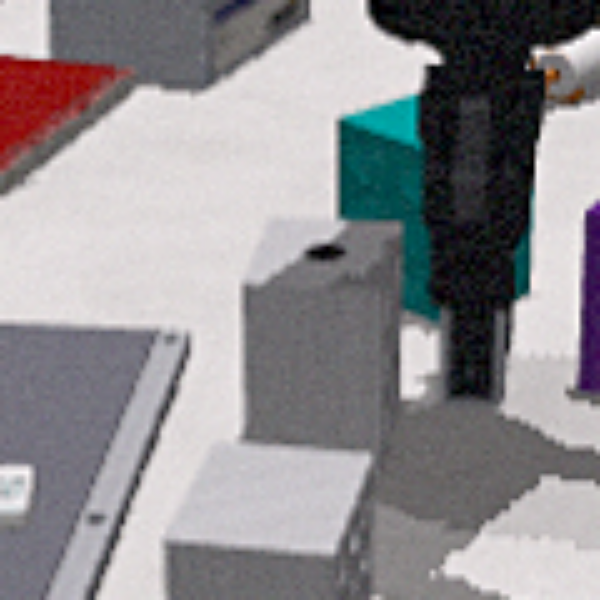

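The fingers narrow only about 35 mm from the tip, and the wider knuckle above that pushed the top over. Also, the real tips sit about 30 mm above the reported TCP. A table touch will fix that bias.

Emit:
step_arm([
  [0, 0, 2, 0],
  [0, 0, 4, 0],
  [0, 0, 5, 0],
  [0, 0, 5, 0],
])

```text
time: 9.57
tool_pos: [0.4997, -0.0528, -0.0228]
tool_rot: [[0.971, 0.238, -0.0], [0.238, -0.971, 0.0], [-0.0, -0.0, -1.0]]
force: [0.4, 0.7, 0.5]
opening: 0.034
grip_force: 0.0
```

Emit:
step_arm([
  [0, 0, 1, 0],
  [0, 0, 2, 0],
  [0, 0, 3, 0],
  [0, 0, 3, 0],
])

```text
time: 10.07
tool_pos: [0.4998, -0.0528, -0.0257]
tool_rot: [[0.971, 0.238, -0.0], [0.238, -0.971, 0.0], [-0.0, -0.0, -1.0]]
force: [1.5, -0.7, 0.9]
opening: 0.0341
grip_force: 0.0
```

Emit:
step_arm([
  [0, 0, 1, 0],
  [0, 0, 2, 0],
  [0, 0, 3, 0],
  [0, 0, 3, 0],
])

```text
time: 10.58
tool_pos: [0.4997, -0.0528, -0.0288]
tool_rot: [[0.971, 0.237, -0.0], [0.237, -0.971, 0.0], [-0.0, -0.0, -1.0]]
force: [-0.4, 0.0, -0.4]
opening: 0.0335
grip_force: 0.0
```

Emit:
step_arm([
  [0, 0, -40, 0],
  [0, 0, -95, 0],
  [0, 0, -95, 0],
  [26, -1, -95, 0],
  [52, -1, -95, 0],
  [52, -1, -95, 0],
  [52, -1, -95, 0],
], hand=85)

```text
time: 11.45
tool_pos: [0.5493, -0.0395, 0.0655]
tool_rot: [[0.971, 0.238, -0.002], [0.238, -0.971, 0.0], [-0.002, -0.0, -1.0]]
force: [-0.3, -0.4, -0.0]
opening: 0.0855
grip_force: 0.0
```

Emit:
step_arm([
  [0, 0, 15, 0],
  [0, 0, 30, 0],
  [0, 0, 38, 0],
  [0, 0, 44, 0],
  [0, 0, 44, 0],
])

```text
time: 12.08
tool_pos: [0.5498, -0.0395, 0.0218]
tool_rot: [[0.971, 0.238, -0.001], [0.238, -0.971, 0.0], [-0.001, -0.0, -1.0]]
force: [0.3, 0.3, -0.2]
opening: 0.0851
grip_force: 0.0
```

```bash
python3 - <<'E'
from h import *
s=imaging.snapshot("side");o=get_obs();p=np.array(o["tool_pos"])
f=5;im=cv2.resize(cv2.convertScaleAbs(cv2.cvtColor(s["image"],4),alpha=1.4)[130:250,240:360],None,fx=f,fy=f)
cv2.imwrite("pics/z7.png",im)
print(p,o["force"],o["opening"])
E
```

```text
[ 0.55015844 -0.03949301  0.02242847] [-0.16397649  0.41198762  0.8073237 ] 0.0848490291113862
```

View pics/z7.png

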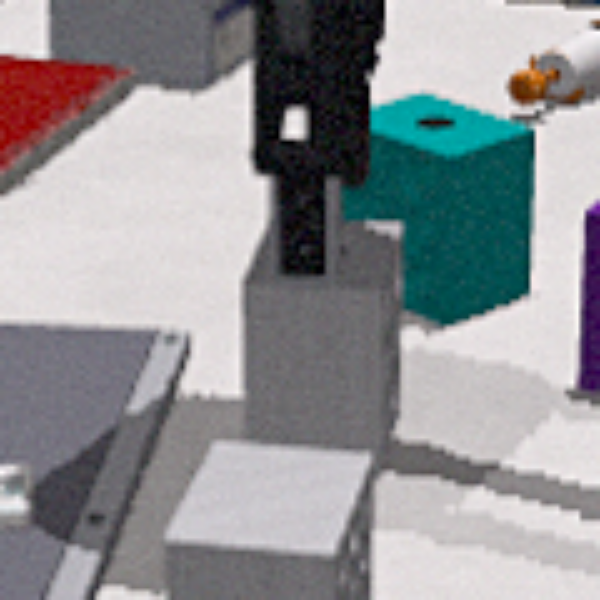

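The side view shows the open fingers straddling the insert, near tip at crop (303,275), just above its near top edge at row 285, with no contact. Lowering to straddle.

Emit:
step_arm([
  [0, 0, 5, 0],
  [0, 0, 12, 0],
  [0, 0, 20, 0],
  [0, 0, 20, 0],
])

```text
time: 12.62
tool_pos: [0.5493, -0.0394, 0.0011]
tool_rot: [[0.971, 0.237, -0.002], [0.237, -0.971, 0.0], [-0.002, -0.001, -1.0]]
force: [-0.0, -0.1, -0.2]
opening: 0.0846
grip_force: 0.0
```

Emit:
step_arm([
  [0, 0, 8, 0],
  [0, 0, 16, 0],
  [0, 0, 22, 0],
  [0, 0, 22, 0],
])

```text
time: 13.12
tool_pos: [0.5495, -0.0394, -0.0205]
tool_rot: [[0.971, 0.238, -0.001], [0.238, -0.971, 0.0], [-0.001, -0.001, -1.0]]
force: [-1.0, 0.8, -0.1]
opening: 0.0848
grip_force: 0.0
```

Emit:
step_arm([
  [0, 0, 0, 0],
  [0, 0, 0, 0],
  [0, 0, 0, 0],
  [0, 0, 0, 0],
], hand=50, force=20)

```text
time: 13.62
tool_pos: [0.5504, -0.0393, -0.0191]
tool_rot: [[0.971, 0.238, 0.001], [0.238, -0.971, 0.0], [0.001, 0.0, -1.0]]
force: [0.1, 1.5, 3.2]
opening: 0.06
grip_force: 24.0
```

Gripped at exactly 60 mm, so the insert is squared to the tool. Sliding it to the fence.

Emit:
step_arm([
  [4, 0, 0, 0],
  [8, 0, 0, 0],
  [12, 0, 0, 0],
  [16, 0, 0, 0],
  [20, 0, 0, 0],
  [24, 0, 0, 0],
  [27, 0, 0, 0],
  [27, 0, 0, 0],
])

```text
time: 14.62
tool_pos: [0.5756, -0.0339, -0.0188]
tool_rot: [[0.971, 0.237, -0.002], [0.237, -0.971, -0.001], [-0.002, 0.001, -1.0]]
force: [-7.3, -1.9, 7.9]
opening: 0.0599
grip_force: 22.3
```

Emit:
step_arm([
  [2, 0, 0, 0],
  [4, 0, 0, 0],
  [4, 0, 0, 0],
])

```text
time: 15.0
tool_pos: [0.5793, -0.033, -0.0189]
tool_rot: [[0.971, 0.237, -0.002], [0.237, -0.971, -0.001], [-0.002, 0.001, -1.0]]
force: [-6.7, -1.7, 7.6]
opening: 0.0598
grip_force: 22.3
```

Emit:
step_arm([
  [2, 0, 0, 0],
  [4, 0, 0, 0],
  [4, 0, 0, 0],
])

```text
time: 15.38
tool_pos: [0.5832, -0.032, -0.0189]
tool_rot: [[0.971, 0.237, -0.002], [0.237, -0.971, -0.001], [-0.003, 0.001, -1.0]]
force: [-7.4, -1.5, 7.6]
opening: 0.0595
grip_force: 22.3
```

```bash
python3 - <<'E'
from h import *
s=imaging.snapshot("side")
im=s["image"].astype(int)
# block side-face extents: compare predicted upright box corners
o=get_obs();p=np.array(o["tool_pos"]);R=np.array(o["tool_rot"]);print(p)
for l in imaging.landmark_of("side","insert_wide"):print(l["uv"],round(l["p"],2),onz(s,[l["uv"]],0)[0].round(3))
for l in imaging.trace("side","insert_wide"):
  c=max(cv2.findContours(l["region"].astype(np.uint8),0,2)[0],key=cv2.contourArea);print(round(l["p"],2),l["uv"],cv2.approxPolyDP(c,2.5,True)[:,0].tolist())
c=np.array([p[0],p[1],0])
for x,y,z in((-.023,-.03,0),(.023,-.03,0),(.023,-.03,-.068),(-.023,-.03,-.068),(.023,.03,-.068),(-.023,.03,-.068)):print((x,y,z),proj(s,c+R@[x,y,z]).round(1))
f=np.array([.5815,.059,.01])
print("fence x of TCP",R[:,0]@(p-f))
E
```

```text
[ 0.58315365 -0.03201339 -0.01888478]
[329.1, 188.5] 0.79 [ 0.549 -0.173  0.   ]
[286.0, 214.8] 0.7 [ 0.583 -0.036  0.   ]
[373.8, 209.2] 0.69 [ 0.445 -0.111  0.   ]
0.98 [328.4, 172.0] [[308, 154], [310, 186], [326, 193], [344, 187], [345, 156], [325, 149]]
0.96 [374.3, 187.5] [[367, 164], [357, 172], [355, 206], [388, 213], [394, 203], [397, 171]]
0.73 [289.2, 199.9] [[299, 173], [290, 176], [286, 211], [274, 209], [273, 192], [269, 189], [272, 221], [284, 216], [297, 217], [301, 206]]
(-0.023, -0.03, 0) [[295.7 224.3]]
(0.023, -0.03, 0) [[268.7 222.9]]
(0.023, -0.03, -0.068) [[267.3 185.7]]
(-0.023, -0.03, -0.068) [[295.2 186.8]]
(0.023, 0.03, -0.068) [[273.5 172.4]]
(-0.023, 0.03, -0.068) [[299.8 173.4]]
fence x of TCP -0.019907717127524937
```

Emit:
step_arm([
  [0, 0, 0, 0],
  [0, 0, 0, 0],
  [0, 0, 0, 0],
  [0, 0, 0, 0],
], hand=85)

```text
time: 16.02
tool_pos: [0.5841, -0.0311, -0.0198]
tool_rot: [[0.971, 0.238, -0.0], [0.238, -0.971, 0.0], [-0.0, -0.0, -1.0]]
force: [0.5, -0.2, 0.4]
opening: 0.085
grip_force: 0.0
```

```bash
cat > m.py <<'E'
from h import *
s=imaging.snapshot("side");o=get_obs();p=np.array(o["tool_pos"]);R=np.array([[.971,.238,0],[.238,-.971,0],[0,0,-1]])
f=np.array([.5815,.059,.01]);print(p,o["force"],"t",o["time"])
for l in imaging.trace("side","insert_wide"):
  c=max(cv2.findContours(l["region"].astype(np.uint8),0,2)[0],key=cv2.contourArea)
  if 255<l["uv"][0]<305: print(round(l["p"],2),l["uv"],cv2.approxPolyDP(c,2,True)[:,0].tolist())
for l in imaging.landmark_of("side","insert_wide"):
  if 255<l["uv"][0]<305: print(l["uv"],round(l["p"],2),(R.T@(onz(s,[l["uv"]],0)[0]-f)).round(3))
for x0 in(-.030,-.023):
  for x,z in((-.023,0),(.023,0),(.023,.068),(-.023,.068)):print(x0,(x,z),proj(s,f+R@[x0+x,.09-.03,.01-z]).round(1))
# dark bore
g=s["image"][165:190,270:320].sum(2);ys,xs=np.nonzero(g<120);print("dark",len(xs),xs.mean()+270 if len(xs) else 0,ys.mean()+165 if len(xs) else 0)
E
python3 m.py
```

```text
[ 0.58410927 -0.03111171 -0.01975977] [-0.79984742  0.41072578  0.51822607] t 16.075
0.56 [287.1, 201.8] [[300, 173], [292, 172], [286, 178], [286, 205], [283, 210], [272, 207], [269, 190], [270, 222], [276, 223], [285, 217], [299, 216]]
[283.1, 213.3] 0.95 [-0.016  0.098  0.01 ]
-0.03 (-0.023, 0) [[301.7 224.3]]
-0.03 (0.023, 0) [[274.6 222.9]]
-0.03 (0.023, 0.068) [[273.5 185.6]]
-0.03 (-0.023, 0.068) [[301.5 186.8]]
-0.023 (-0.023, 0) [[297.5 224.1]]
-0.023 (0.023, 0) [[270.5 222.6]]
-0.023 (0.023, 0.068) [[269.3 185.4]]
-0.023 (-0.023, 0.068) [[297.2 186.6]]
dark 639 289.9201877934272 176.03912363067292
```

The insert is upright with its foot at the fence: left edge at columns 269–270, against 269.3–270.5 predicted for origin x = -23 mm. Next: rise, step back and set up the tipping push.

Emit:
step_arm([
  [0, 0, -30, 0],
  [0, 0, -75, 0],
  [0, 0, -115, 0],
  [-28, 0, -115, 0],
  [-58, 0, -115, 0],
  [-58, 0, -115, 0],
])

```text
time: 16.92
tool_pos: [0.5268, -0.0453, 0.0957]
tool_rot: [[0.972, 0.237, 0.001], [0.237, -0.972, -0.0], [0.0, 0.0, -1.0]]
force: [1.3, -0.0, 0.1]
opening: 0.0853
grip_force: 0.0
```

Emit:
step_arm([
  [0, 0, 0, 0],
  [0, 0, 40, 0],
  [0, 0, 76, 0],
  [0, 0, 76, 0],
  [5, 0, 76, 0],
  [10, 0, 76, 0],
  [14, 0, 76, 0],
  [14, 0, 76, 0],
], hand=34)

```text
time: 17.92
tool_pos: [0.542, -0.0416, 0.0201]
tool_rot: [[0.971, 0.238, 0.001], [0.238, -0.971, -0.0], [0.001, 0.0, -1.0]]
force: [-0.1, -1.0, -0.2]
opening: 0.0336
grip_force: 0.0
```

```bash
python3 m.py | head -5
```

```text
[ 0.54169098 -0.04161312  0.01978232] [-0.18210162 -0.7347593   0.35947912] t 17.975
0.85 [282.1, 195.5] [[276, 172], [269, 187], [271, 220], [279, 221], [282, 217], [296, 218], [300, 210], [300, 174]]
[284.2, 214.6] 0.65 [-0.018  0.093  0.01 ]
-0.03 (-0.023, 0) [[301.7 224.3]]
-0.03 (0.023, 0) [[274.6 222.9]]
```

Still upright and in place. Tip slowly, rising a little.

Emit:
step_arm([
  [4, 0, 0, 0],
  [8, 0, -1, 0],
  [12, 0, -2, 0],
  [16, 0, -3, 0],
  [20, 0, -5, 0],
  [24, 0, -7, 0],
  [28, 0, -9, 0],
  [30, 0, -10, 0],
])

```text
time: 19.08
tool_pos: [0.5711, -0.0345, 0.0299]
tool_rot: [[0.971, 0.238, 0.001], [0.238, -0.971, -0.0], [0.001, 0.0, -1.0]]
force: [-3.8, -1.0, 3.4]
opening: 0.0338
grip_force: 1.8
```

```bash
python3 m.py | head -4
```

```text
[ 0.57122763 -0.03445715  0.02992399] [-2.34506173 -1.02007035  3.4320337 ] t 19.125
0.64 [274.3, 196.2] [[280, 168], [263, 174], [255, 187], [271, 221], [295, 214], [300, 200], [294, 184], [282, 181]]
[286.4, 210.5] 0.93 [-0.02  0.11  0.01]
-0.03 (-0.023, 0) [[301.7 224.3]]
```

Emit:
step_arm([
  [3, 0, -1, 0],
  [6, 0, -2, 0],
  [9, 0, -3, 0],
  [12, 0, -4, 0],
  [15, 0, -5, 0],
  [18, 0, -6, 0],
])

```text
time: 19.98
tool_pos: [0.5881, -0.0301, 0.0352]
tool_rot: [[0.971, 0.238, -0.0], [0.238, -0.971, 0.0], [-0.0, -0.0, -1.0]]
force: [-0.8, 0.4, -0.1]
opening: 0.034
grip_force: 0.1
```

```bash
python3 m.py | head -4
```

```text
[ 0.58853629 -0.02999023  0.0354267 ] [-0.17452833  0.28951031  0.20436203] t 20.025
0.79 [272.7, 193.6] [[269, 169], [253, 182], [249, 193], [275, 221], [294, 209], [298, 193], [286, 178], [274, 180]]
[283.0, 206.3] 0.61 [-0.011  0.127  0.01 ]
-0.03 (-0.023, 0) [[301.7 224.3]]
```

Emit:
step_arm([
  [2, 0, -1, 0],
  [4, 0, -3, 0],
  [4, 0, -3, 0],
  [4, 0, -3, 0],
])

```text
time: 20.62
tool_pos: [0.5921, -0.0293, 0.0387]
tool_rot: [[0.971, 0.237, 0.001], [0.237, -0.971, 0.0], [0.001, 0.0, -1.0]]
force: [0.3, 0.1, 2.0]
opening: 0.0343
grip_force: 0.5
```

```bash
python3 m.py | head -4
```

```text
[ 0.59207825 -0.02928566  0.03870518] [-0.17936896 -0.12687213  0.83063345] t 20.675
0.91 [272.5, 192.4] [[266, 170], [256, 178], [249, 194], [269, 218], [276, 221], [295, 207], [299, 194], [285, 177], [272, 178]]
[287.5, 209.2] 0.62 [-0.021  0.116  0.01 ]
-0.03 (-0.023, 0) [[301.7 224.3]]
```

Emit:
step_arm([
  [3, 0, -1, 0],
  [6, 0, -2, 0],
  [9, 0, -4, 0],
  [12, 0, -6, 0],
  [12, 0, -6, 0],
  [12, 0, -6, 0],
])

```text
time: 21.52
tool_pos: [0.6035, -0.0264, 0.0443]
tool_rot: [[0.971, 0.238, -0.0], [0.238, -0.971, 0.0], [-0.0, -0.0, -1.0]]
force: [-0.6, -0.5, -0.5]
opening: 0.0339
grip_force: 0.0
```

```bash
python3 m.py | head -4
```

```text
[ 0.60345045 -0.02641836  0.04428783] [0.70945279 1.63219868 0.62010586] t 21.575
0.85 [272.2, 193.8] [[277, 169], [272, 174], [260, 174], [247, 192], [273, 221], [294, 207], [298, 195]]
[287.1, 208.8] 0.76 [-0.02   0.117  0.01 ]
-0.03 (-0.023, 0) [[301.7 224.3]]
```

```bash
python3 m.py|sed -n 2,3p; python3 - <<'E'
from h import *
s=imaging.snapshot("side");save(s,"x");R=np.array([[.971,.238,0],[.238,-.971,0],[0,0,-1]]);f=np.array([.5815,.059,.01])
for th in(35,45,55,65,90):
  t=np.radians(th);o=[]
  for a,b in((0,-10),(0,58),(-46,58),(-46,-10)):
    x=a*np.cos(t)+b*np.sin(t);z=-a*np.sin(t)+b*np.cos(t);o.append(proj(s,f+R@np.array([x/1e3,.06,-z/1e3]))[0].round().tolist())
  print(th,o)
t=imaging.snapshot("top")
for l in imaging.trace("top","insert_wide"):
  if l["uv"][0]<345: print(l["p"],l["uv"],cv2.boundingRect(l["region"].astype(np.uint8)))
E
```

```text
0.65 [272.6, 193.0] [[277, 170], [273, 174], [261, 174], [248, 191], [248, 195], [273, 221], [294, 207], [298, 195]]
[284.6, 207.2] 0.58 [-0.014  0.124  0.01 ]
35 [[274.0, 222.0], [250.0, 190.0], [272.0, 176.0], [296.0, 209.0]]
45 [[275.0, 221.0], [245.0, 194.0], [264.0, 176.0], [294.0, 205.0]]
55 [[275.0, 221.0], [242.0, 198.0], [256.0, 178.0], [290.0, 201.0]]
65 [[276.0, 220.0], [239.0, 203.0], [249.0, 180.0], [287.0, 198.0]]
90 [[276.0, 218.0], [237.0, 216.0], [235.0, 191.0], [275.0, 192.0]]
0.83 [308.9, 196.2] (289, 185, 40, 27)
```

The insert leans stably at about 40° and the fingers slid over its top. Retreat over it and push again lower.

Emit:
step_arm([
  [0, 0, -15, 0],
  [-15, 0, -20, 0],
  [-35, 0, -20, 0],
  [-48, 0, -10, 0],
  [-48, 0, 10, 0],
  [-48, 0, 27, 0],
  [-48, 0, 27, 0],
])

```text
time: 22.85
tool_pos: [0.5556, -0.0375, 0.0147]
tool_rot: [[0.971, 0.238, -0.004], [0.238, -0.971, 0.001], [-0.004, -0.002, -1.0]]
force: [0.6, 0.1, -0.5]
opening: 0.0341
grip_force: 0.0
```

Emit:
step_arm([
  [4, 0, 0, 0],
  [8, 0, 0, 0],
  [12, 0, 0, 0],
  [16, 0, 0, 0],
  [20, 0, -1, 0],
  [23, 0, -2, 0],
  [26, 0, -3, 0],
])

```text
time: 23.72
tool_pos: [0.5823, -0.0316, 0.0204]
tool_rot: [[0.971, 0.238, -0.0], [0.238, -0.971, -0.0], [-0.0, -0.0, -1.0]]
force: [-0.1, 0.3, -0.2]
opening: 0.0341
grip_force: 0.1
```

```bash
python3 m.py|sed -n 1,3p
```

```text
[ 0.58269807 -0.03152991  0.02064677] [-0.08398549  0.07502513 -0.11862208] t 23.775
0.6 [266.6, 195.9] [[270, 167], [254, 180], [247, 195], [261, 210], [276, 220], [294, 205], [297, 191], [290, 185], [278, 188], [274, 182], [274, 170]]
[283.3, 206.6] 0.85 [-0.012  0.126  0.01 ]
```

Emit:
step_arm([
  [3, 0, 0, 0],
  [6, 0, 0, 0],
  [9, 0, -1, 0],
  [12, 0, -2, 0],
  [12, 0, -2, 0],
])

```text
time: 24.5
tool_pos: [0.5941, -0.0287, 0.0225]
tool_rot: [[0.971, 0.238, 0.0], [0.238, -0.971, 0.0], [0.0, 0.0, -1.0]]
force: [0.3, 0.0, -0.2]
opening: 0.0339
grip_force: 0.0
```

```bash
python3 m.py|sed -n 1,3p
```

```text
[ 0.59391466 -0.0287754   0.02238525] [-1.29592328  0.27824538 -0.09785027] t 24.55
0.88 [255.6, 196.3] [[246, 177], [238, 190], [240, 215], [278, 217], [284, 204], [284, 179], [278, 187], [270, 187], [267, 178]]
[279.3, 196.8] 0.71 [0.002 0.168 0.01 ]
```

The insert has fallen flat: its outline matches the predicted 90° pose within 2 px. Withdrawing upward, then verifying.

Emit:
step_arm([
  [-8, 0, 0, 0],
  [-8, 0, -20, 0],
  [-8, 0, -60, 0],
  [-20, 0, -100, 0],
  [-60, 0, -120, 0],
  [-110, 0, -120, 0],
  [-150, 40, -120, 0],
  [-150, 80, -120, 0],
])

```text
time: 25.65
tool_pos: [0.4658, -0.1433, 0.1452]
tool_rot: [[0.971, 0.237, 0.004], [0.237, -0.971, -0.002], [0.003, 0.003, -1.0]]
force: [1.4, -0.1, 0.2]
opening: 0.0339
grip_force: 0.0
```

Emit:
step_arm([
  [-10, 50, 0, 0],
  [-20, 100, 0, 0],
  [-30, 150, 0, 0],
  [-40, 200, 0, 0],
  [-40, 200, 0, 0],
])

```text
time: 26.28
tool_pos: [0.475, -0.349, 0.143]
tool_rot: [[0.972, 0.233, -0.0], [0.233, -0.972, -0.001], [-0.0, 0.001, -1.0]]
force: [0.2, 1.0, -0.1]
opening: 0.0342
grip_force: 0.0
```

```bash
python3 m.py|sed -n 1,3p; python3 - <<'E'
from h import *
R=np.array([[.971,.238,0],[.238,-.971,0],[0,0,-1]]);f=np.array([.5815,.059,.01])
t=imaging.snapshot("top")
for q in("insert_wide","insert_narrow"):
  for l in imaging.landmark_of("top",q)[:4]:
    w=onz(t,[l["uv"]],.033 if q[7]=="w" else 0)[0];print(q,l["p"],np.round(l["uv"],1),w.round(3),(R.T@(w-f)).round(3))
for l in imaging.trace("top","insert_wide"):
  c=max(cv2.findContours(l["region"].astype(np.uint8),0,2)[0],key=cv2.contourArea)[:,0,:]
  P=(onz(t,c,.056)-f)@R*1000;r=cv2.minAreaRect(P[:,:2].astype(np.float32));print(round(l["p"],2),l["uv"],np.round(cv2.boxPoints(r)).tolist(),r[2])
s=imaging.snapshot("side");print([(x["uv"],x["p"]) for x in imaging.landmark_of("side","insert_narrow")[:2]])
E
```

```text
[ 0.47536524 -0.34720193  0.14321659] [ 0.01012601  0.84327088 -0.51319592] t 26.325
0.86 [259.8, 195.7] [[246, 177], [239, 189], [240, 213], [278, 216], [284, 203], [283, 179]]
[279.9, 198.3] 0.72 [0.    0.161 0.01 ]
insert_wide 0.97 [308.3 193.4] [ 0.589 -0.03   0.033] [-0.014  0.088 -0.023]
insert_wide 0.91 [394.2 216.7] [ 0.555 -0.171  0.033] [-0.081  0.217 -0.023]
insert_wide 0.81 [363.5 277.5] [ 0.455 -0.121  0.033] [-0.166  0.145 -0.023]
insert_narrow 0.6 [213.7 245.5] [0.502 0.125 0.   ] [-0.062 -0.083  0.01 ]
0.92 [304.3, 173.3] [[-24.0, 120.0], [-23.0, 56.0], [54.0, 57.0], [53.0, 121.0]] 0.5189336538314819
0.6 [363.1, 281.8] [[-214.0, 160.0], [-196.0, 107.0], [-136.0, 128.0], [-154.0, 181.0]] 19.193395614624023
0.57 [400.2, 215.0] [[-129.0, 216.0], [-94.0, 172.0], [-35.0, 219.0], [-70.0, 263.0]] 38.66462707519531
[([291.0, 271.8], 0.9), ([261.2, 235.9], 0.58)]
```

Flat, square (about 0.5°), foot at -14 mm and 88 mm sideways; the narrow insert is unmoved. Handing in.

```bash
python3 -c "
from plant import r
print(r.job_done())"
```

```text
the job is handed in; nothing more can be done
None
```

The wide-well insert was slid to the fence, tipped, and now lies flat and square on the plate, with the narrow insert unmoved. The first push tipped it about 25° and it settled back, so I slid it in a light grip instead. The job is handed in, but no verdict was returned.

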